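# Line up loudspeaker drivers by size on a column speaker's front panel

## Task

Dry-fit the column speaker: its front panel lies back up on the cutting mat with a row of four graded cutouts. Line up the four loose loudspeaker drivers on it in order of size, the biggest over the largest cutout down to the smallest over the smallest, each face down with its magnet up, flat on its gasket and centred so that the hole is covered all round. Set each driver down before letting go of it, never drop one, and do not upset the pot of pens.

Things in the scene. Friction and masses are not known exactly. Their poses are not given: they have to be found in the camera images.
- woofer: the biggest of four loose round loudspeaker drivers, face down: grey flange 88 mm across, 4 mm thick, at the bottom; slotted basket narrowing upwards; on top an upright magnet cylinder 60 mm across, black with a steel back plate, 27 to 46 mm above the underside (grip it here); 360 g. Origin: centre of the underside (the face); z up out of the magnet. Round: yaw does not matter.
- midbass: the second biggest of four loose round loudspeaker drivers, face down: grey flange 72 mm across, 4 mm thick, at the bottom; slotted basket narrowing upwards; on top an upright magnet cylinder 48 mm across, black with a steel back plate, 23 to 41 mm above the underside (grip it here); 230 g. Origin: centre of the underside (the face); z up out of the magnet. Round: yaw does not matter.
- midrange: the third biggest of four loose round loudspeaker drivers, face down: grey flange 58 mm across, 4 mm thick, at the bottom; slotted basket narrowing upwards; on top an upright magnet cylinder 38 mm across, black with a steel back plate, 19 to 36 mm above the underside (grip it here); 140 g. Origin: centre of the underside (the face); z up out of the magnet. Round: yaw does not matter.
- tweeter: the smallest of four loose round loudspeaker drivers, face down: grey flange 46 mm across, 4 mm thick, at the bottom; slotted basket narrowing upwards; on top an upright magnet cylinder 28 mm across, black with a steel back plate, 16 to 32 mm above the underside (grip it here); 80 g. Origin: centre of the underside (the face); z up out of the magnet. Round: yaw does not matter.
- cutout_largest: the cutout for the biggest driver (woofer): round 70 mm hole in the front panel with a black gasket ring (86 mm outside, 2 mm thick) glued round it on the panel. Origin: hole centre on the panel's upper face; the gasket's top is at z = +2 mm. x runs along the row towards the smallest cutout, y across the panel, z up.
- cutout_second: the cutout for the second biggest driver (midbass): round 54 mm hole in the front panel with a black gasket ring (70 mm outside, 2 mm thick) glued round it on the panel. Origin: hole centre on the panel's upper face; the gasket's top is at z = +2 mm. x runs along the row towards the smallest cutout, y across the panel, z up.
- cutout_third: the cutout for the third biggest driver (midrange): round 40 mm hole in the front panel with a black gasket ring (56 mm outside, 2 mm thick) glued round it on the panel. Origin: hole centre on the panel's upper face; the gasket's top is at z = +2 mm. x runs along the row towards the smallest cutout, y across the panel, z up.
- cutout_smallest: the cutout for the smallest driver (tweeter): round 28 mm hole in the front panel with a black gasket ring (44 mm outside, 2 mm thick) glued round it on the panel. Origin: hole centre on the panel's upper face; the gasket's top is at z = +2 mm. x runs along the row towards the smallest cutout, y across the panel, z up.
- front_panel: light brown 6 mm board, 295 x 104 mm plus 5 mm joint tabs on the long edges, fixed flat on the green mat (mat top 3 mm above the work surface; panel and drivers lie on it). Origin: centre of its underside; x along its length. Cutouts on its centre line at x = -95.5 (largest), -10.5, 59.5, 116.5 mm (smallest).
- pen_pot: a pot of pens: grey can 74 mm across, 85 mm high, pens up to 155 mm; loose on the mat beyond the work. Origin: centre of its underside, z up. Leave it standing.

How it is judged:
By the outcome, as a careful person would: the job done as asked, in the order asked, and still so for the second after the job is handed in, with the robot touching nothing.
It also fails if it takes over 93 s, if anything falls off the work surface, if the arm or the gripper's body presses on something with over 40 N, if the wrist force passes 120 N, or if a joint passes its speed limit or range.

## Robot

A 6-joint arm with a two-finger parallel gripper is mounted at the origin on the work surface. World frame = base frame: x ahead of the robot, y to its left, z up, the work surface at z = 0. Lengths are in m, angles in rad, forces in N, time in s.
With the tool pointing down it reaches from about 0.35 to 0.975 m from the base axis. Payload 4.9 kg.
Tool frame: the origin (TCP) lies at the very end of the fingers, on their centre line; the grasp point (between the pads) lies 19 mm behind it; z points along the fingers, x is the direction in which the jaws open and shut, and the axes are right-handed (so a half turn about z gives the same grasp; the last joint's range is limited). The gripper opens to 85 mm and grips with 20 to 120 N. Pads are 22 mm wide; open, the fingers measure 114 mm over their backs; the gripper's body (76 mm by 85 mm) begins 54 mm behind the grasp point. The pads swing forward as they close: fully open they stand 13 mm farther back than shut.
Start: joints at [1.135, 0.053, 1.613, -0, 1.476, -0.119], TCP at [0.195, 0.594, 0.231] pointing down, gripper open.
Joint ranges: [-3.01, 3.01], [-1.01, 2.22], [0.06, 2.58], [-1.02, 4.17], [0.09, 2.62], [-3.14, 3.14]. Speed limits (rad/s): [2.57, 2.57, 3.14, 3.14, 3.14, 3.14].

## Interface

Orientations are given as a unit quaternion [w, x, y, z].
In Python, from plant import * gives the robot as it stands.
- The arm moves only by the shell command python3 -m inch 'ROWS'. ROWS is text: rows parted by semicolons, each of 7 numbers parted by spaces: the shift along the tool's x, y, z in m, then the turn, a rotation vector about the tool's x, y, z in rad, then the closure, from 0 (fully open) to 1 (shut). A call has 1 to 10 rows; each row shifts and turns the commanded pose from where the row before left it, along the tool's axes as they then stand; what a row does not reach is not made up. A row lasts 1/12 s, in which the tool goes at most 41.7 mm and 7.16 degrees, less where a joint would pass 70% of its speed; a pose out of reach is approached as far as the arm can. A call with a gripper value outside its range is refused whole. The fingers move at their own pace and stop on an object; the grip force is fixed at half the most. Time passes only in rows, so rows that do not move let the fingers close. It gives the time, the measured TCP pose, the force and the opening at its end, in the units of the state.
- state(): the state, without advancing time (a new reading comes with each control period).
- grab_frame(name): name is "scene" or "top" or "wrist"; returns the picture (400x640x3 uint8, blue, green, red); there is no depth.
- camera_info(name): a dict with "vertical_fov" (degrees; the focal length in pixels is half the picture's height over the tangent of half this angle, whatever the lens; pixels are square), "cx", "cy" (the principal point, pixels), "origin" and "rotation" of the camera in the world. Camera axes: x right, y down, z forward; pixel columns grow to the right and rows downward; lengths in m; the calibration is good to about 2 mm. A picture is of the moment at which its call begins: read the wrist's pose just before it. camera_info takes no time and is no camera call; for the wrist camera it gives the pose at the moment of the call.
- job_done(): hands the job in, once; it reports no verdict.
The state is a dict: "time": time; "joint_pos": joint angles; "joint_vel": joint speeds; "joint_efforts": joint torques, N m; "tool_pos": TCP position; "tool_rot": TCP orientation; "contact_force": force on the tool from outside, world axes, zero at the start; "ft_torque": the same for the moment, N m; "gripper_width": opening from 0.0 (shut) to 1.0 (fully open).
Only numpy, scipy, OpenCV 4.12 (cv2) and the standard library are available. Lean on these libraries where they do the work, as an engineer would, in place of code of your own. Each camera call takes 0.05 s, during which the arm holds its last target.

## Working session

There is one attempt and no reset: what is moved stays moved. The work goes in short steps, Python scripts to look and compute and a shell command to move; the robot and the scene stay as the last step left them, time stands still between calls to the robot, and variables do not carry over. Pictures are saved under pics/ and viewed, and the job is handed in when it is done.

```bash
ls; mkdir -p pics
python3 - <<'E'
from plant import *
import cv2
print(state())
for n in("scene","top","wrist"):
    print(n,camera_info(n)); cv2.imwrite(f"pics/{n}0.png",grab_frame(n))
E
```

```text
pics
{'time': 0.0, 'joint_pos': array([ 1.13503619e+00,  5.33374236e-02,  1.61427630e+00, -4.31292074e-06,
        1.47596850e+00, -1.18980042e-01]), 'joint_vel': array([ 0.00083249, -0.00013312, -0.00022074, -0.00172649, -0.000949  ,
       -0.00124129]), 'joint_efforts': array([ 1.40705743e-03, -3.93662953e+01, -3.70184541e+01,  6.01147599e-05,
        6.71793692e-03, -4.65264733e-06]), 'tool_pos': array([0.1944238 , 0.59335185, 0.23008562]), 'tool_rot': array([ 4.85792855e-04,  8.09786019e-01,  5.86724479e-01, -8.68102968e-04]), 'contact_force': array([-0.01486371, -0.01755077, -0.32662326]), 'ft_torque': array([ 0.02761235, -0.02554262,  0.00693642]), 'gripper_width': 1.0034514983949423}
scene {'vertical_fov': 55.23758795220749, 'cx': 312.03690887757364, 'cy': 203.429077504244, 'origin': array([1.04717347, 0.52938205, 0.66759647]), 'rotation': array([-0.14960383,  0.33890637,  0.84480346, -0.38609361])}
top {'vertical_fov': 56.12407040144795, 'cx': 316.57519327306295, 'cy': 199.15222183899948, 'origin': array([ 0.502526  , -0.01530823,  0.87983047]), 'rotation': array([-0.02696097,  0.71587392, -0.69716395,  0.02756913])}
wrist {'vertical_fov': 64.86611366821576, 'cx': 320.78005786654586, 'cy': 196.3022437700347, 'origin': array([0.1260206 , 0.61608142, 0.37217244]), 'rotation': array([0.11557755, 0.80162488, 0.58080524, 0.08188198])}
```

View pics/top0.png

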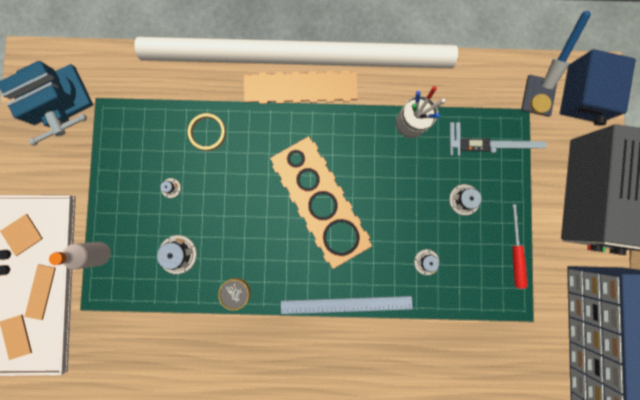

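View pics/scene0.png

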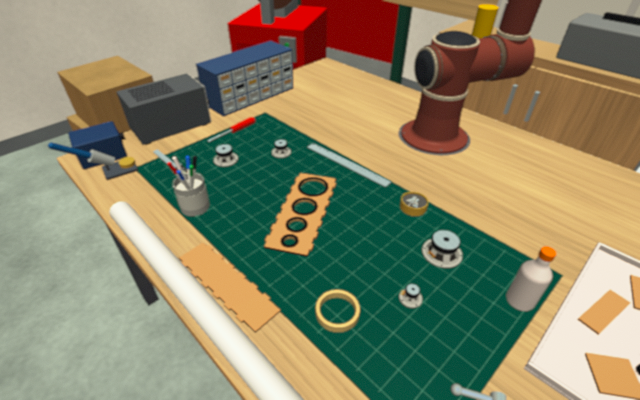

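The top view shows the woofer at about (177,255), tweeter (170,187), midbass (465,199), midrange (427,262), cutouts from (341,238) to (296,158), and the pot at (415,120). Next I'll measure these precisely.

```bash
cat > h.py <<'E'
from plant import *
import cv2, numpy as np
from scipy.spatial.transform import Rotation as R
def rot(q): return R.from_quat([q[1],q[2],q[3],q[0]])
def ray(ci,u,v):
    f=200/np.tan(np.radians(ci["vertical_fov"]/2))
    d=rot(ci["rotation"]).apply([(u-ci["cx"])/f,(v-ci["cy"])/f,1.]); return np.array(ci["origin"]),d
def onz(ci,u,v,z):
    o,d=ray(ci,u,v); return o+d*(z-o[2])/d[2]
def proj(ci,p):
    f=200/np.tan(np.radians(ci["vertical_fov"]/2))
    c=rot(ci["rotation"]).inv().apply(np.array(p)-ci["origin"]); return c[:2]/c[2]*f+[ci["cx"],ci["cy"]]
E
python3 - <<'E'
import cv2,numpy as np
im=cv2.imread('pics/top0.png')
tiles=[]
for (u,v) in [(177,255),(170,187),(465,199),(427,262)]:
    t=cv2.resize(im[v-25:v+25,u-25:u+25],(290,290),interpolation=cv2.INTER_NEAREST); tiles.append(t)
a=np.vstack([np.hstack(tiles[:2]),np.hstack(tiles[2:])])
cv2.imwrite('pics/z1.png',a)
cv2.imwrite('pics/z2.png',cv2.resize(im[130:275,255:385],(520,580),interpolation=cv2.INTER_CUBIC))
E
```

```text
(no output)
```

View pics/z1.png

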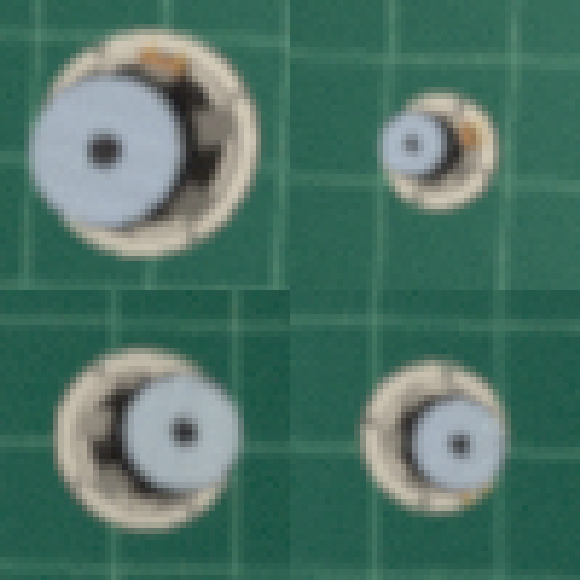

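View pics/z2.png

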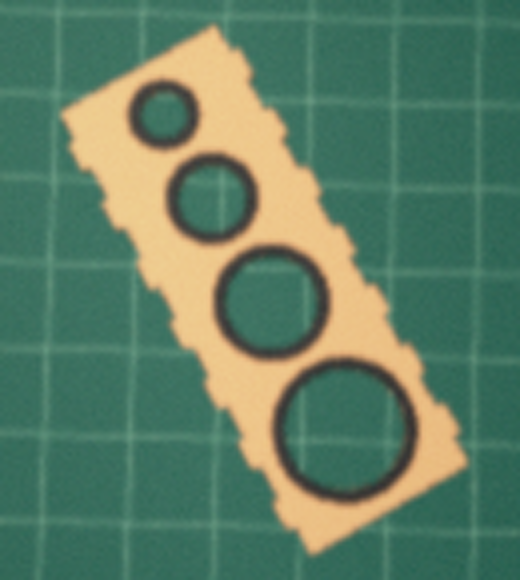

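View pics/wrist0.png

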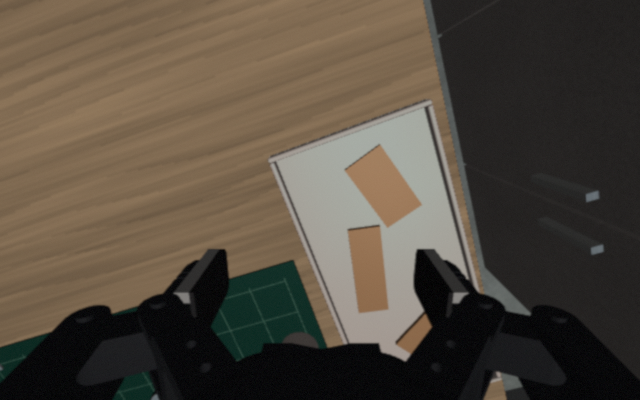

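```bash
cat > m.py <<'E'
from h import *
def measure(im,ci,ref=None):
    out={}
    b,g,r=[im[...,i].astype(int) for i in range(3)]
    plate=((b>r+12)&(r>90)).astype(np.uint8)
    fl=((r>110)&(b>100)).astype(np.uint8)
    specs={'woofer':(177,255,46,28),'tweeter':(170,187,32,16),'midbass':(465,199,41,22),'midrange':(427,262,36,18)}
    for k,(u,v,h,w) in specs.items():
        m=np.zeros_like(plate); m[v-w:v+w,u-w:u+w]=1
        n,l,s,c=cv2.connectedComponentsWithStats(plate*m); i=1+np.argmax(s[1:,4])
        cn,_=cv2.findContours((l==i).astype(np.uint8),cv2.RETR_EXTERNAL,cv2.CHAIN_APPROX_NONE)
        (cu,cv_),rad=cv2.minEnclosingCircle(cn[0])
        x,y,ww,hh=s[i,:4]; bc=(x+(ww-1)/2,y+(hh-1)/2)
        A=np.mean([onz(ci,cu,cv_,.003+h/1000),onz(ci,*bc,.003+h/1000)],axis=0)
        nn,l2,s2,c2=cv2.connectedComponentsWithStats(fl*m); j=1+np.argmax(s2[1:,4])
        cn,_=cv2.findContours((l2==j).astype(np.uint8),cv2.RETR_EXTERNAL,cv2.CHAIN_APPROX_NONE)
        e=cv2.minEnclosingCircle(cn[0])
        B=onz(ci,*e[0],.006)
        print(k,'plate',A.round(4),'px r',round(rad,1),(ww,hh),'flange',B.round(4),round(e[1],1))
    return
def holes(im,ci):
    sub=cv2.resize(im,None,fx=4,fy=4,interpolation=cv2.INTER_CUBIC)
    m=(sub.max(2)<85).astype(np.uint8)
    cn,hi=cv2.findContours(m,cv2.RETR_CCOMP,cv2.CHAIN_APPROX_NONE)
    P=[]
    for k,c in enumerate(cn):
        if hi[0][k][3]>=0 or len(c)<60: continue
        e=cv2.fitEllipse(c); u,v=(np.array(e[0])+.5)/4-.5
        if 270<u<375 and 140<v<265 : P.append(((v,u),onz(ci,u,v,.011),np.array(e[1])/4))
    P.sort(key=lambda t:-t[0][0])
    for p in P: print(np.round(p[0],1),p[1].round(4),p[2].round(1))
    X=np.array([p[1] for p in P])
    print(np.linalg.norm(np.diff(X,axis=0),axis=1))
if __name__=="__main__":
    im=cv2.imread('pics/top0.png'); ci=camera_info("top")
    measure(im,ci); holes(im,ci)
E
python3 m.py
```

```text
woofer plate [0.434  0.3043 0.049 ] px r 13.5 (np.int32(26), np.int32(26)) flange [0.435  0.3053 0.006 ] 19.9
tweeter plate [0.589  0.3281 0.035 ] px r 6.2 (np.int32(12), np.int32(12)) flange [0.588  0.3277 0.006 ] 10.4
midbass plate [ 0.5789 -0.3615  0.044 ] px r 10.3 (np.int32(20), np.int32(19)) flange [ 0.5794 -0.3616  0.006 ] 16.0
midrange plate [ 0.4316 -0.2733  0.039 ] px r 8.2 (np.int32(16), np.int32(15)) flange [ 0.4319 -0.2724  0.006 ] 13.0
[237.1 340.9] [ 0.4835 -0.0735  0.011 ] [34.3 34.5]
[205.1 322.5] [ 0.5562 -0.0293  0.011 ] [26.8 27.1]
[179.1 307.6] [0.6161 0.007  0.011 ] [20.4 20.9]
[158.2 295.6] [0.6645 0.0366 0.011 ] [15.  15.6]
[0.08502794 0.07006544 0.05676811]
```

```bash
cat > go.py <<'E'
import sys
from h import *
a=[float(v) for v in sys.argv[1:4]]
s=state(); q=rot(s["tool_rot"]); d=q.inv().apply(np.array(a)-s["tool_pos"])
x=q.apply([1,0,0]);
want=R.from_matrix(np.array([[np.cos(W:=np.radians(121.4)),np.sin(W),0],[np.sin(W),-np.cos(W),0],[0,0,-1]]).T if 0 else np.column_stack([[np.cos(W),np.sin(W),0],[np.sin(W),-np.cos(W),0],[0,0,-1]]))
print('t',round(s["time"],2),'pos',s["tool_pos"].round(4),'delta tool',d.round(4),'turn',(q.inv()*want).as_rotvec().round(3),'q6',s['joint_pos'][5].round(2),'F',s['contact_force'].round(1),'w',round(s['gripper_width'],3))
E
python3 -m inch '0 0 0 0 0 -0.123 0;0 0 0 0 0 -0.123 0;0 0 0 0 0 -0.123 0;0 0 0 0 0 -0.123 0;0 0 0 0 0 -0.123 0;0 0 0 0 0 -0.123 0;0 0 0 0 0 -0.123 0;0 0 0 0 0 0 0'; python3 go.py .4345 .3045 .14
```

```text
time: 0.82
tool_pos: [0.1946, 0.5936, 0.2308]
tool_rot: [0.0, 0.49, 0.872, -0.0]
contact_force: [0.2, 0.0, 0.6]
gripper_width: 0.998Traceback (most recent call last):
  File "go.py", line 6, in <module>
    want=R.from_matrix(np.array([[np.cos(W:=np.radians(121.4)),np.sin(W),0],[np.sin(W),-np.cos(W),0],[0,0,-1]]).T if 0 else np.column_stack([[np.cos(W),np.sin(W),0],[np.sin(W),-np.cos(W),0],[0,0,-1]]))
                                                                                                                                                     ^
NameError: name 'W' is not defined
```

```bash
sed -i 's/^want=.*/W=np.radians(121.4); want=R.from_matrix(np.column_stack([[np.cos(W),np.sin(W),0],[np.sin(W),-np.cos(W),0],[0,0,-1]]))/' go.py
python3 go.py .4345 .3045 .14
```

```text
t 0.82 pos [0.1946 0.5936 0.2308] delta tool [-0.3716  0.0549  0.0909] turn [-0.001  0.    -0.002] q6 -0.98 F [0.2 0.  0.6] w 0.998
```

```bash
python3 -m inch '-.037 .0055 0 0 0 0 0;-.037 .0055 0 0 0 0 0;-.037 .0055 0.01 0 0 0 0;-.037 .0055 .01 0 0 0 0;-.037 .0055 .01 0 0 0 0;-.037 .0055 .01 0 0 0 0;-.037 .0055 .01 0 0 0 0;-.037 .0055 .01 0 0 0 0;-.037 .0055 .01 0 0 0 0;-.037 .0055 .01 0 0 0 0'; python3 -m inch '0 0 0.01 0 0 0 0;0 0 0 0 0 0 0;0 0 0 0 0 0 0';python3 go.py .4345 .3045 .14
python3 - <<'E'
from h import *
ci=camera_info("wrist");np.save('ci.npy',ci,allow_pickle=True);cv2.imwrite('pics/w1.png',grab_frame("wrist"))
print([proj(ci,[.4345,.3045,z]).round(0) for z in (.007,.049)])
E
```

```text
time: 1.65
tool_pos: [0.4341, 0.3042, 0.1509]
tool_rot: [0.0, 0.493, 0.87, 0.0]
contact_force: [0.4, -0.7, -0.4]
gripper_width: 1.001
time: 1.9
tool_pos: [0.4326, 0.3057, 0.1405]
tool_rot: [-0.001, 0.492, 0.871, -0.001]
contact_force: [-0.2, 0.4, -0.2]
gripper_width: 0.999
t 1.9 pos [0.4326 0.3057 0.1405] delta tool [-0.0021  0.001   0.0005] turn [-0.002 -0.001 -0.006] q6 -1.64 F [-0.2  0.4 -0.2] w 0.999
[array([318., 189.]), array([318., 202.])]
```

View pics/w1.png

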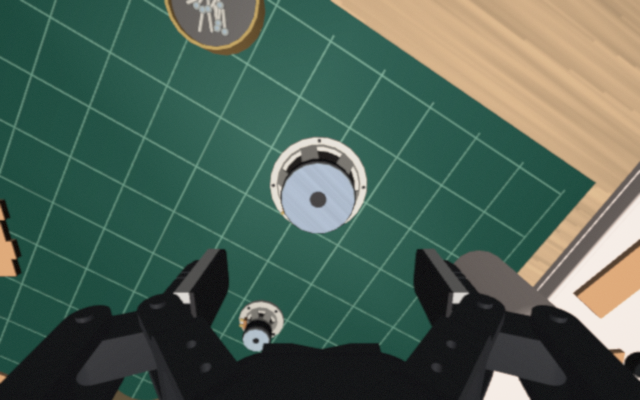

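The wrist picture shows the woofer plate at about (318,198) between the jaws, and the bottle clear on the right.

```bash
cat > pl.py <<'E'
import sys
from h import *
def plate(im,ci,z,near,minr=12):
    b,g,r=[im[...,i].astype(int) for i in range(3)]
    m=((b>r+12)&(r>90)).astype(np.uint8)
    m=cv2.morphologyEx(m,cv2.MORPH_CLOSE,np.ones((15,15)))
    n,l,s,c=cv2.connectedComponentsWithStats(m)
    best=min([i for i in range(1,n) if s[i,4]>60],key=lambda i:np.hypot(*(c[i]-near)))
    cn,_=cv2.findContours((l==best).astype(np.uint8),cv2.RETR_EXTERNAL,cv2.CHAIN_APPROX_NONE)
    e=cv2.fitEllipse(max(cn,key=len))
    return onz(ci,*e[0],z),np.round(e[0],1),np.round(e[1],1)
if __name__=="__main__":
    im=cv2.imread(sys.argv[1]);ci=camera_info("wrist")
    print(plate(im,ci,float(sys.argv[2]),(float(sys.argv[3]),float(sys.argv[4]))))
E
python3 pl.py pics/w1.png .049 318 200; python3 go.py .4345 .3045 .14
```

```text
(array([0.39324171, 0.26551133, 0.049     ]), array([300.1, 128.7]), array([201. , 266.2]))
t 1.95 pos [0.4327 0.3065 0.1413] delta tool [-0.0026  0.0005  0.0013] turn [-0.    -0.    -0.004] q6 -1.64 F [-0.2  0.3  0.1] w 1.001
```

```bash
sed -i 's/m=((b>r+12)&(r>90))/m=((b>r+12)\&(b>140)\&(g>r))/; s/np.ones((15,15))/np.ones((9,9))/' pl.py
python3 pl.py pics/w1.png .049 318 200; python3 go.py .4345 .3045 .14
```

```text
(array([0.43177398, 0.30358993, 0.049     ]), array([317.6, 197.9]), array([68.6, 71.5]))
t 1.95 pos [0.4327 0.3065 0.1413] delta tool [-0.0026  0.0005  0.0013] turn [-0.    -0.    -0.004] q6 -1.64 F [-0.2  0.3  0.1] w 1.001
```

```bash
python3 -m inch '-.002 0 .02 0 0 0 0;0 0 .025 0 0 0 0;0 0 .025 0 0 0 0;0 0 .02 0 0 0 0;0 0 .02 0 0 0 0;0 0 .013 0 0 0 0;0 0 0 0 0 0 0;0 0 0 0 0 0 0'; python3 go.py .4335 .304 .017
python3 - <<'E'
from h import *
cv2.imwrite('pics/w2.png',grab_frame("wrist"));cv2.imwrite('pics/s2.png',cv2.resize(grab_frame("scene")[170:320,340:540],None,fx=4,fy=4)[:600])
E
```

```text
time: 2.62
tool_pos: [0.4338, 0.3049, 0.0185]
tool_rot: [-0.0, 0.491, 0.871, -0.0]
contact_force: [-0.3, 0.4, 0.5]
gripper_width: 0.998
t 2.62 pos [0.4338 0.3049 0.0185] delta tool [-0.0006 -0.0008  0.0015] turn [-0.    -0.    -0.003] q6 -1.64 F [-0.3  0.4  0.5] w 0.998
```

View pics/w2.png

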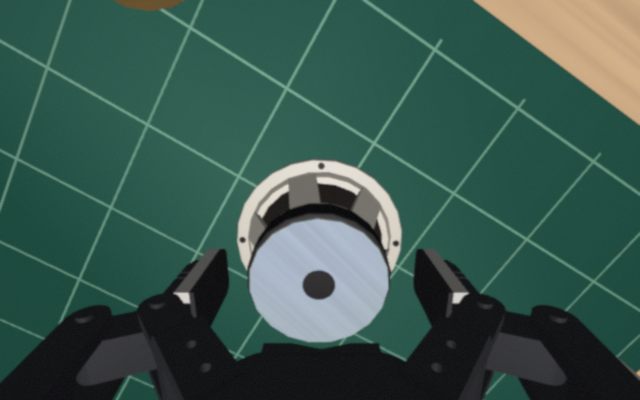

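View pics/s2.png

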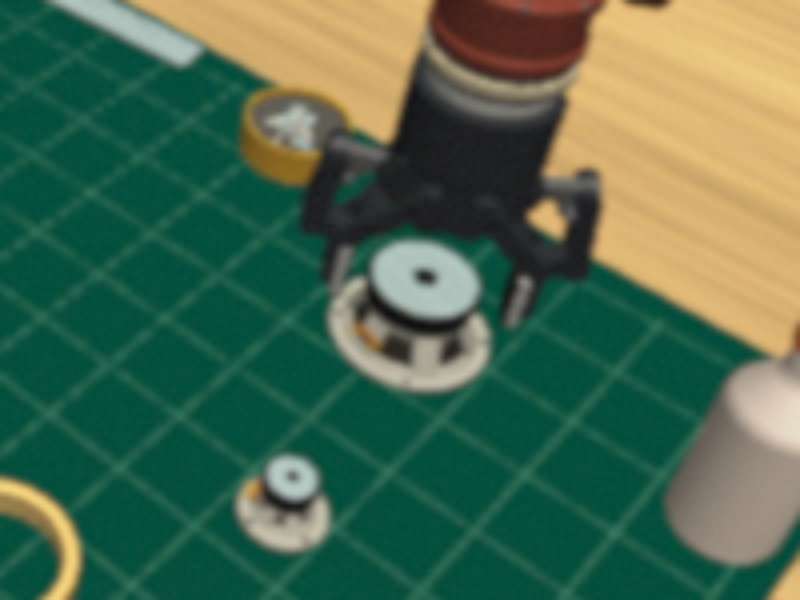

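The jaws straddle the woofer magnet. Before closing I'll check how well the tool axis lines up with the plate centre at (319,284).

```bash
python3 pl.py pics/w2.png .049 318 284; python3 -c "
from h import *
s=state();print(proj(camera_info('wrist'),[s['tool_pos'][0],s['tool_pos'][1],.049]),rot(s['tool_rot']).as_matrix()[:,:2].round(2).tolist())"
```

```text
(array([0.43262013, 0.30299748, 0.049     ]), array([318.4, 280.5]), array([121.9, 137.8]))
[319.57261664 287.91082932] [[-0.52, 0.86], [0.86, 0.52], [-0.0, 0.0]]
```

```bash
python3 -m inch '0 0 0 0 0 0 1;0 0 0 0 0 0 1;0 0 0 0 0 0 1;0 0 0 0 0 0 1;0 0 0 0 0 0 1;0 0 0 0 0 0 1';  python3 go.py .4335 .304 .017
```

```text
time: 3.22
tool_pos: [0.4356, 0.3047, 0.0201]
tool_rot: [0.001, 0.491, 0.871, 0.001]
contact_force: [-0.7, -0.0, 6.2]
gripper_width: 0.68
t 3.22 pos [0.4356 0.3047 0.0201] delta tool [ 0.0004 -0.0022  0.0031] turn [ 0.003  0.    -0.004] q6 -1.64 F [-0.7 -0.   6.2] w 0.68
```

```bash
python3 -m inch '0 0 0 0 0 0 1;0 0 0 0 0 0 1;0 0 -.01 0 0 0 1;0 0 -.02 0 0 0 1;0 0 -.03 0 0 0 1;0 0 -.03 0 0 0 1;0 0 0 0 0 0 1';  python3 go.py .4835 -.0735 .107
python3 - <<'E'
from h import *
cv2.imwrite('pics/w3.png',grab_frame("wrist"));cv2.imwrite('pics/s3.png',cv2.resize(grab_frame("scene")[140:290,340:540],None,fx=4,fy=4)[:600])
E
```

```text
time: 3.8
tool_pos: [0.4379, 0.3059, 0.1152]
tool_rot: [0.003, 0.491, 0.871, 0.005]
contact_force: [1.9, 2.1, -1.4]
gripper_width: 0.683
t 3.8 pos [0.4379 0.3059 0.1152] delta tool [-0.3482 -0.1574  0.0067] turn [ 0.011  0.001 -0.004] q6 -1.64 F [ 1.9  2.1 -1.4] w 0.683
```

View pics/w3.png

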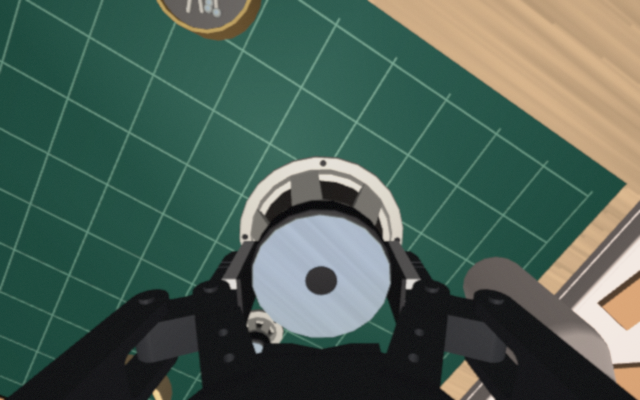

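View pics/s3.png

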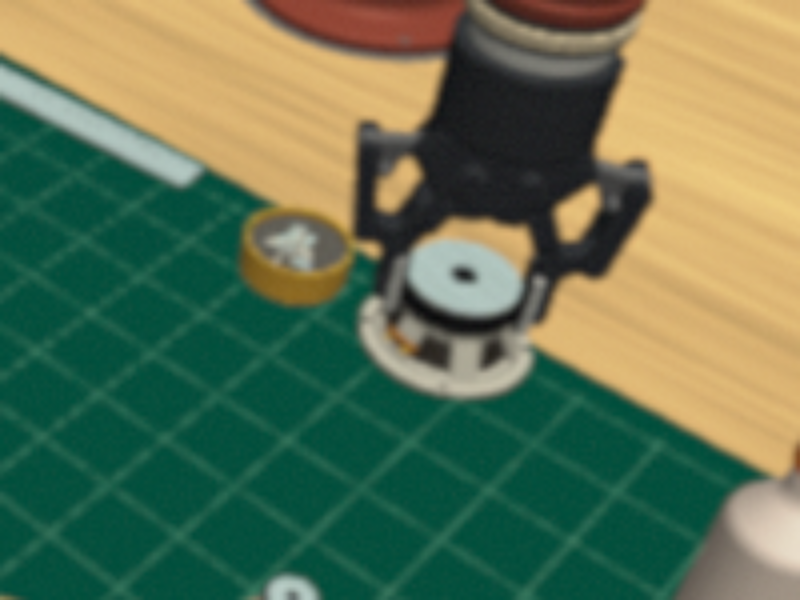

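The woofer is held level and clear of the mat. Next, over to the largest cutout.

```bash
python3 -m inch '-.02 -.01 0 0 0 0 1;-.036 -.016 0 0 0 0 1;-.036 -.016 0 0 0 0 1;-.036 -.016 0 0 0 0 1;-.036 -.016 0 0 0 0 1;-.036 -.016 0 0 0 0 1;-.036 -.016 0 0 0 0 1;-.036 -.016 0 0 0 0 1;-.036 -.016 0 0 0 0 1;-.028 -.010 0 0 0 0 1'; python3 -m inch '-.012 -.007 0 0 0 0 1;0 0 .015 0 0 0 1;0 0 .015 0 0 0 1;0 0 0 0 0 0 1;0 0 0 0 0 0 1;0 0 0 0 0 0 1'; python3 go.py .4835 -.0735 .107
python3 - <<'E'
from h import *
cv2.imwrite('pics/w4.png',grab_frame("wrist"));cv2.imwrite('pics/t4.png',grab_frame("top"))
E
python3 go.py .4835 -.0735 .107
```

```text
time: 4.73
tool_pos: [0.4795, -0.0623, 0.1056]
tool_rot: [-0.002, 0.492, 0.871, -0.001]
contact_force: [0.2, 0.8, -3.4]
gripper_width: 0.686
time: 5.23
tool_pos: [0.4812, -0.0735, 0.0775]
tool_rot: [-0.001, 0.491, 0.871, -0.0]
contact_force: [-0.5, -0.1, -2.6]
gripper_width: 0.684
t 5.23 pos [ 0.4812 -0.0735  0.0775] delta tool [-0.0012  0.0019 -0.0295] turn [-0.001 -0.001 -0.004] q6 -2.42 F [-0.5 -0.1 -2.6] w 0.684
t 5.33 pos [ 0.4822 -0.0737  0.0788] delta tool [-0.0005  0.0012 -0.0282] turn [ 0.     0.001 -0.003] q6 -2.42 F [ 0.5 -0.1 -4.1] w 0.683
```

View pics/w4.png

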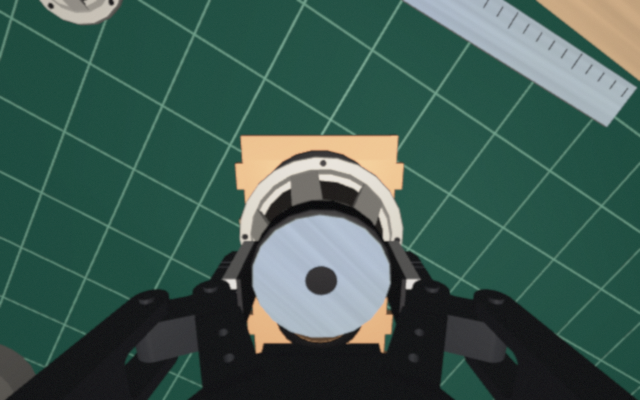

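View pics/t4.png

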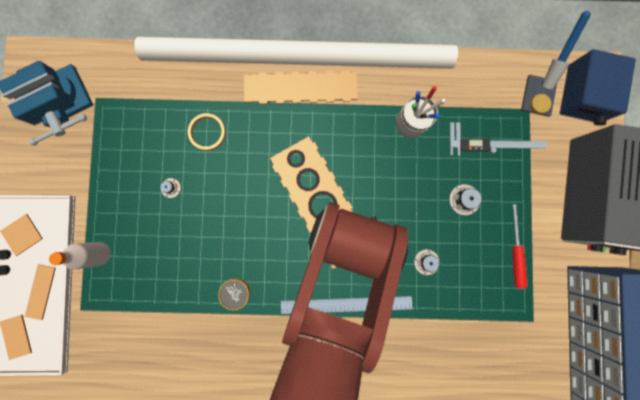

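```bash
python3 -m inch '0 .0005 .015 0 0 0 1;0 0 .015 0 0 0 1;0 0 .011 0 0 0 1;0 0 0 0 0 0 1;0 0 0 0 0 0 1;0 0 0 0 0 0 1'; python3 go.py .4825 -.0735 .027
python3 - <<'E'
from h import *
cv2.imwrite('pics/w5.png',grab_frame("wrist"));cv2.imwrite('pics/s5.png',cv2.resize(grab_frame("scene")[120:270,240:440],None,fx=4,fy=4)[:600])
E
python3 go.py .4825 -.0735 .027
```

```text
time: 5.83
tool_pos: [0.483, -0.0737, 0.0382]
tool_rot: [0.001, 0.491, 0.871, 0.0]
contact_force: [0.5, -0.5, -3.3]
gripper_width: 0.683
t 5.83 pos [ 0.483  -0.0737  0.0382] delta tool [ 0.0005 -0.0003  0.0112] turn [ 0.001  0.001 -0.004] q6 -2.42 F [ 0.5 -0.5 -3.3] w 0.683
t 5.93 pos [ 0.4833 -0.0739  0.0385] delta tool [ 0.0007 -0.0005  0.0115] turn [ 0.001  0.002 -0.004] q6 -2.42 F [-0.3 -0.4 -2.3] w 0.681
```

View pics/w5.png

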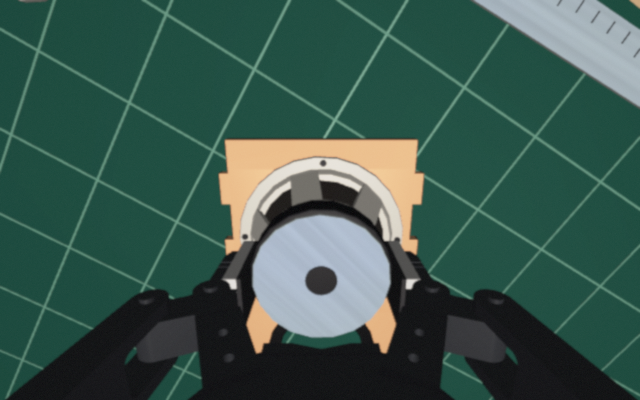

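View pics/s5.png

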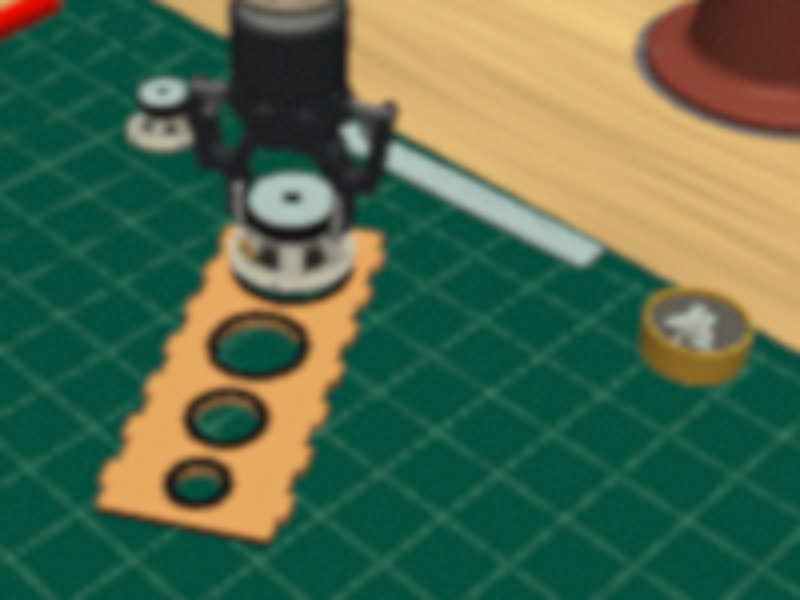

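```bash
python3 -c "
from h import *
ci=camera_info('wrist')
Y=np.array([.854,.521,0]);
a=onz(ci,321.5,139,.009);b=onz(ci,322.5,157.3,.0265)
print(a@Y, b@Y, 'hole', a@Y+.052,'drv',b@Y+.044,np.array([.4835,-.0735,0])@Y)"; python3 -m inch '0 0 .005 0 0 0 1;0 0 .003 0 0 0 1;0 0 .001 0 0 0 1;0 0 0 0 0 0 1;0 0 0 0 0 0 1';python3 go.py .4825 -.0735 .027
```

```text
0.32020185027729736 0.3272629957203675 hole 0.37220185027729735 drv 0.3712629957203675 0.3746155
time: 6.35
tool_pos: [0.4823, -0.0736, 0.0283]
tool_rot: [-0.0, 0.491, 0.871, -0.0]
contact_force: [-0.1, 1.0, -3.5]
gripper_width: 0.683
t 6.35 pos [ 0.4823 -0.0736  0.0283] delta tool [-0.      0.0002  0.0013] turn [-0.    -0.    -0.004] q6 -2.42 F [-0.1  1.  -3.5] w 0.683
```

```bash
python3 -m inch '0 .0005 .001 0 0 0 1;0 0 0.0005 0 0 0 1;0 0 0 0 0 0 1'; python3 -m inch '0 0 .0005 0 0 0 1;0 0 0 0 0 0 1';python3 go.py .4825 -.0735 .027
```

```text
time: 6.6
tool_pos: [0.4827, -0.0736, 0.0281]
tool_rot: [-0.001, 0.491, 0.871, -0.001]
contact_force: [-6.4, -0.1, 7.7]
gripper_width: 0.681
time: 6.77
tool_pos: [0.4827, -0.0736, 0.0281]
tool_rot: [-0.001, 0.491, 0.871, -0.001]
contact_force: [-9.1, 1.1, 12.4]
gripper_width: 0.683
t 6.77 pos [ 0.4827 -0.0736  0.0281] delta tool [ 0.0002 -0.0001  0.0011] turn [-0.002 -0.001 -0.004] q6 -2.42 F [-9.1  1.1 12.4] w 0.683
```

```bash
python3 -m inch '0 0 -.0005 0 0 0 1;0 0 0 0 0 0 1'; python3 -m inch '0 0 0 0 0 0 .25;0 0 0 0 0 0 0;0 0 0 0 0 0 0;0 0 0 0 0 0 0;0 0 0 0 0 0 0';python3 -m inch '0 0 -.02 0 0 0 0;0 0 -.04 0 0 0 0;0 0 -.04 0 0 0 0;0 0 0 0 0 0 0'
python3 - <<'E'
from h import *
cv2.imwrite('pics/w6.png',grab_frame("wrist"))
E
python3 go.py .5789 -.3612 .14
```

```text
time: 6.93
tool_pos: [0.483, -0.0736, 0.0281]
tool_rot: [-0.0, 0.491, 0.871, -0.0]
contact_force: [-5.4, 0.4, 7.3]
gripper_width: 0.679
time: 7.35
tool_pos: [0.4829, -0.0734, 0.0268]
tool_rot: [0.0, 0.491, 0.871, 0.0]
contact_force: [0.3, -0.4, -0.2]
gripper_width: 1.001
time: 7.68
tool_pos: [0.488, -0.0749, 0.1358]
tool_rot: [0.007, 0.491, 0.871, 0.002]
contact_force: [1.0, -0.6, 1.2]
gripper_width: 0.999
t 7.73 pos [ 0.4865 -0.0745  0.1325] delta tool [-0.2932 -0.0694 -0.0055] turn [ 0.007  0.008 -0.004] q6 -2.42 F [-0.2 -0.2 -0.4] w 1.001
```

View pics/w6.png

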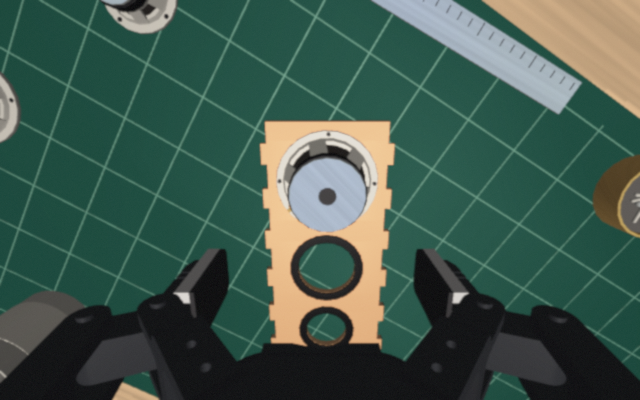

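Run:
```python
from h import *
ci=camera_info("top")
for p,z in [((413,118),.088),((410,128),.005),((442,110),.155),((428,90),.155)]: print(p,onz(ci,*p,z).round(3))
```

```text
(413, 118) [ 0.745 -0.218  0.088]
(410, 128) [ 0.745 -0.232  0.005]
(442, 110) [ 0.742 -0.258  0.155]
(428, 90) [ 0.781 -0.23   0.155]
```

Woofer set down and looks concentric. The pot is at about (0.745, -0.225), clear of the path to the midbass.

```bash
python3 -m inch '-.02 -.004 0 0 0 0 0;-.034 -.008 0 0 0 0 0;-.034 -.008 0 0 0 0 0;-.034 -.008 0 0 0 0 0;-.034 -.008 0 0 0 0 0;-.034 -.008 0 0 0 0 0;-.034 -.008 0 0 0 0 0;-.034 -.008 0 0 0 0 0;-.024 -.008 0 0 0 0 0;-.014 0 .01 0 0 0 0'; python3 -m inch '0 0 .01 0 0 0 0;0 0 0.01 0 0 0 0;0 0 0 0 0 0 0;0 0 0 0 0 0 0';python3 go.py .5789 -.3615 .016
python3 - <<'E'
from h import *
cv2.imwrite('pics/w7.png',grab_frame("wrist"))
E
python3 pl.py pics/w7.png .044 318 220;python3 go.py .5789 -.3615 .016
```

```text
time: 8.57
tool_pos: [0.5784, -0.3658, 0.1174]
tool_rot: [0.001, 0.492, 0.871, -0.001]
contact_force: [0.0, 0.4, 1.5]
gripper_width: 0.998
time: 8.9
tool_pos: [0.5766, -0.3598, 0.0945]
tool_rot: [-0.002, 0.491, 0.871, 0.0]
contact_force: [-0.1, 0.2, -0.3]
gripper_width: 0.999
t 8.9 pos [ 0.5766 -0.3598  0.0945] delta tool [-0.003   0.0012  0.0785] turn [-0.001 -0.004 -0.003] q6 -2.78 F [-0.1  0.2 -0.3] w 0.999
(array([ 0.57735406, -0.36272214,  0.044     ]), array([316.7, 217.2]), array([64.7, 68.9]))
t 8.95 pos [ 0.5773 -0.3603  0.0958] delta tool [-0.002   0.0008  0.0798] turn [-0.001 -0.002 -0.003] q6 -2.78 F [-0.1 -0.4  0.4] w 0.998
```

View pics/w7.png

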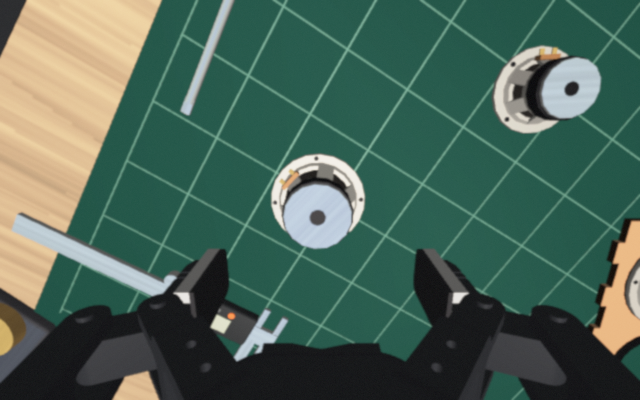

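```bash
python3 -m inch '-.002 .0005 .02 0 0 0 0;0 0 .02 0 0 0 0;0 0 .02 0 0 0 0;0 0 .014 0 0 0 0;0 0 .006 0 0 0 0;0 0 0 0 0 0 0;0 0 0 0 0 0 0'; python3 go.py .5789 -.3615 .015; python3 -m inch '0 0 0 0 0 0 1;0 0 0 0 0 0 1;0 0 0 0 0 0 1;0 0 0 0 0 0 1;0 0 0 0 0 0 1;0 0 0 0 0 0 1;0 0 0 0 0 0 1;0 0 0 0 0 0 1'; python3 go.py .5789 -.3615 .015
```

```text
time: 9.53
tool_pos: [0.5797, -0.3633, 0.0175]
tool_rot: [0.0, 0.491, 0.871, -0.0]
contact_force: [0.2, -0.1, -0.3]
gripper_width: 1.0
t 9.53 pos [ 0.5797 -0.3633  0.0175] delta tool [0.0019 0.0002 0.0025] turn [ 0.     0.001 -0.004] q6 -2.78 F [ 0.2 -0.1 -0.3] w 1.0
time: 10.2
tool_pos: [0.5802, -0.3639, 0.0185]
tool_rot: [0.001, 0.491, 0.871, -0.0]
contact_force: [0.3, 0.3, 5.1]
gripper_width: 0.542
t 10.2 pos [ 0.5802 -0.3639  0.0185] delta tool [0.0028 0.0001 0.0035] turn [ 0.001  0.002 -0.004] q6 -2.78 F [0.3 0.3 5.1] w 0.542
```

```bash
python3 -m inch '0 0 -.01 0 0 0 1;0 0 -.02 0 0 0 1;0 0 -.03 0 0 0 1;0 0 -.02 0 0 0 1;0.01 .005 0 0 0 0 1;.022 .012 0 0 0 0 1;.034 .017 0 0 0 0 1;.034 .017 0 0 0 0 1;.034 .017 0 0 0 0 1;.034 .017 0 0 0 0 1'; python3 -m inch '.034 .017 0 0 0 0 1;.034 .017 0 0 0 0 1;.034 .017 0 0 0 0 1;.02 .012 0 0 0 0 1;.008 .0056 .01 0 0 0 1;0 0 .01 0 0 0 1;0 0 .01 0 0 0 1;0 0 .01 0 0 0 1;0 0 0 0 0 0 1;0 0 0 0 0 0 1';python3 go.py .5562 -.0293 .026
python3 - <<'E'
from h import *
cv2.imwrite('pics/w8.png',grab_frame("wrist"));cv2.imwrite('pics/s8.png',cv2.resize(grab_frame("scene")[120:270,240:440],None,fx=4,fy=4)[:600])
E
python3 go.py .5562 -.0293 .026
```

```text
time: 11.03
tool_pos: [0.5629, -0.1726, 0.0944]
tool_rot: [-0.002, 0.491, 0.871, 0.0]
contact_force: [0.6, 0.0, -2.2]
gripper_width: 0.539
time: 11.87
tool_pos: [0.5554, -0.0299, 0.055]
tool_rot: [-0.001, 0.492, 0.871, -0.001]
contact_force: [0.0, -0.7, -2.0]
gripper_width: 0.54
t 11.87 pos [ 0.5554 -0.0299  0.055 ] delta tool [-0.      0.0011  0.029 ] turn [-0.002 -0.002 -0.006] q6 -2.3 F [ 0.  -0.7 -2. ] w 0.54
t 11.97 pos [ 0.5567 -0.0298  0.0569] delta tool [ 0.0007 -0.0002  0.0309] turn [ 0.     0.    -0.005] q6 -2.3 F [ 0.5 -0.3 -3.2] w 0.538
```

View pics/w8.png

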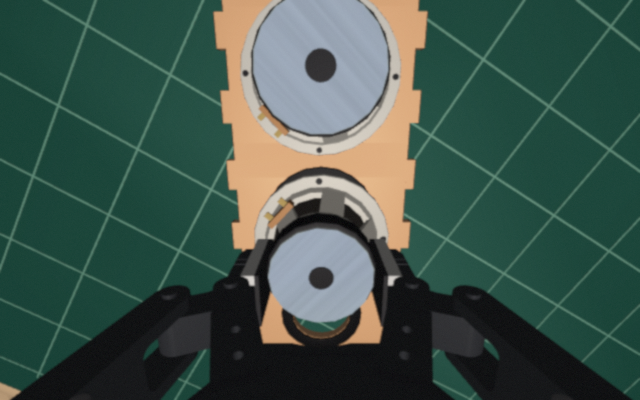

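View pics/s8.png

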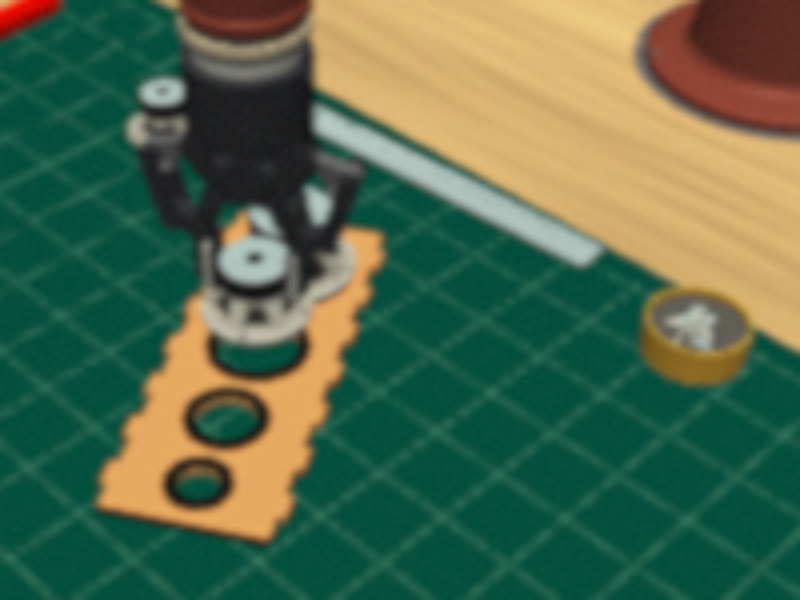

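```bash
python3 -m inch '0 0 .012 0 0 0 1;0 0 .01 0 0 0 1;0 0 .004 0 0 0 1;0 0 0 0 0 0 1;0 0 0 0 0 0 1';python3 go.py .5562 -.0293 .026
python3 - <<'E'
from h import *
cv2.imwrite('pics/w9.png',grab_frame("wrist"))
E
python3 go.py .5562 -.0293 .026
```

```text
time: 12.38
tool_pos: [0.5558, -0.0287, 0.03]
tool_rot: [-0.001, 0.491, 0.871, -0.0]
contact_force: [-0.5, -0.7, -3.1]
gripper_width: 0.544
t 12.38 pos [ 0.5558 -0.0287  0.03  ] delta tool [-0.0007 -0.      0.004 ] turn [-0.001 -0.001 -0.004] q6 -2.3 F [-0.5 -0.7 -3.1] w 0.544
t 12.43 pos [ 0.5564 -0.0288  0.0306] delta tool [-0.0004 -0.0004  0.0046] turn [-0.    -0.    -0.004] q6 -2.3 F [ 1.   0.4 -2.4] w 0.54
```

View pics/w9.png

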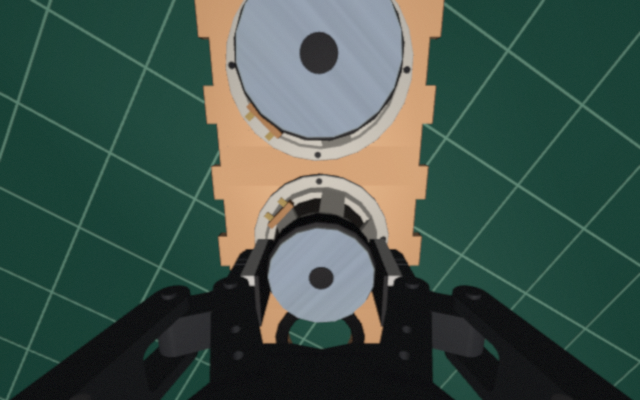

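```bash
python3 -c "
from h import *
ci=camera_info('wrist')
Y=np.array([.854,.521,0]);X=np.array([-.521,.854,0])
a=onz(ci,319,159.5,.014);b=onz(ci,320.5,174.5,.0195)
print('gap',(b-a)@Y)
for v,l,r in [(195,216,427),(20,199,440),(265,222,419)]: print(((onz(ci,l,v,.009)+onz(ci,r,v,.009))/2)@X)
print(((onz(ci,256,240,.0195)+onz(ci,387,240,.0195))/2)@X, ((onz(ci,227.5,65,.015)+onz(ci,411.5,65,.015))/2)@X)"
```

```text
gap 0.006582389329903201
-0.31346735776758317
-0.314120080101935
-0.31418399237598915
-0.3135498321090788 -0.3141913532285337
```

```bash
python3 -m inch '0 -.0007 .002 0 0 0 1;0 0 .001 0 0 0 1;0 0 .0005 0 0 0 1;0 0 0 0 0 0 1'; python3 go.py .5562 -.0293 .026;python3 -m inch '0 0 .0007 0 0 0 1;0 0 0 0 0 0 1'
```

```text
time: 12.77
tool_pos: [0.5559, -0.0291, 0.0274]
tool_rot: [0.0, 0.491, 0.871, 0.0]
contact_force: [0.2, -0.2, -2.2]
gripper_width: 0.538
t 12.77 pos [ 0.5559 -0.0291  0.0274] delta tool [-0.0003  0.0002  0.0014] turn [ 0.     0.    -0.004] q6 -2.3 F [ 0.2 -0.2 -2.2] w 0.538
time: 12.93
tool_pos: [0.5558, -0.0291, 0.0266]
tool_rot: [0.0, 0.491, 0.871, 0.0]
contact_force: [-0.5, -0.6, -1.8]
gripper_width: 0.542
```

```bash
python3 -m inch '0 0 .0005 0 0 0 1;0 0 0 0 0 0 1';python3 -m inch '0 0 .0005 0 0 0 1;0 0 0 0 0 0 1'
```

```text
time: 13.1
tool_pos: [0.5559, -0.0291, 0.0266]
tool_rot: [-0.0, 0.491, 0.871, -0.0]
contact_force: [-2.5, 0.5, 0.9]
gripper_width: 0.541
time: 13.27
tool_pos: [0.5559, -0.0291, 0.0265]
tool_rot: [-0.0, 0.491, 0.871, -0.0]
contact_force: [-4.1, 0.6, 5.8]
gripper_width: 0.541
```

```bash
python3 -m inch '0 0 0 0 0 0 .4;0 0 0 0 0 0 0;0 0 0 0 0 0 0;0 0 0 0 0 0 0;0 0 0 0 0 0 0;0 0 0 0 0 0 0';python3 go.py .4318 -.2730 .10;python3 -m inch '0 0 -.02 0 0 0 0;0 0 -.03 0 0 0 0;0 0 -.03 0 0 0 0;0 0 0 0 0 0 0;0 0 0 0 0 0 0'
python3 - <<'E'
from h import *
cv2.imwrite('pics/w10.png',grab_frame("wrist"))
E
python3 go.py .4318 -.2730 .10
```

```text
time: 13.77
tool_pos: [0.5559, -0.0292, 0.0256]
tool_rot: [0.0, 0.491, 0.871, -0.0]
contact_force: [1.1, -0.8, -0.6]
gripper_width: 0.999
t 13.77 pos [ 0.5559 -0.0292  0.0256] delta tool [-0.1444 -0.2324 -0.0744] turn [ 0.     0.    -0.004] q6 -2.3 F [ 1.1 -0.8 -0.6] w 0.999
time: 14.18
tool_pos: [0.5577, -0.0295, 0.1083]
tool_rot: [0.003, 0.491, 0.871, 0.001]
contact_force: [-0.7, 0.0, -0.7]
gripper_width: 1.002
t 14.23 pos [ 0.5562 -0.0292  0.1062] delta tool [-0.1441 -0.2327  0.0061] turn [ 0.001  0.001 -0.004] q6 -2.3 F [ 0.2  0.6 -0.1] w 1.0
```

View pics/w10.png

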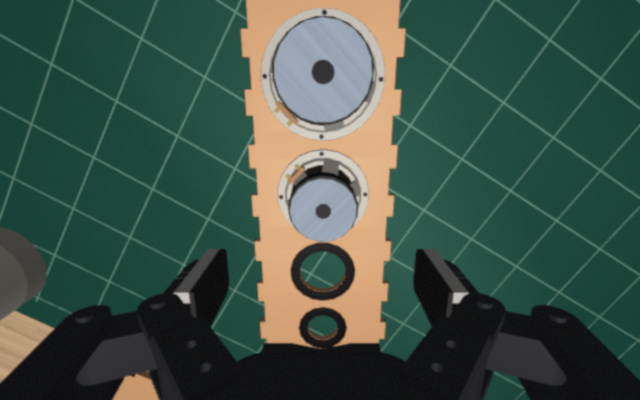

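```bash
python3 -m inch '-.010 -.0165 0 0 0 0 0;-.02 -.032 0 0 0 0 0;-.02 -.032 0 0 0 0 0;-.02 -.032 0 0 0 0 0;-.02 -.032 0 0 0 0 0;-.02 -.032 0 0 0 0 0;-.017 -.028 0 0 0 0 0;-.017 -.028 .01 0 0 0 0;0 0 0 0 0 0 0;0 0 0 0 0 0 0'
python3 - <<'E'
from h import *
cv2.imwrite('pics/w11.png',grab_frame("wrist"))
E
python3 pl.py pics/w11.png .039 318 220;python3 go.py .4318 -.273 .012
```

```text
time: 15.07
tool_pos: [0.4295, -0.2727, 0.0931]
tool_rot: [-0.002, 0.493, 0.87, 0.001]
contact_force: [0.5, -0.0, -1.2]
gripper_width: 1.001
(array([ 0.42964174, -0.27296058,  0.039     ]), array([319.2, 215.9]), array([47.9, 50.7]))
t 15.12 pos [ 0.4303 -0.272   0.0937] delta tool [-0.0019  0.0008  0.0817] turn [-0.001 -0.004 -0.005] q6 -2.82 F [ 0.6  0.3 -0. ] w 1.001
```

View pics/w11.png

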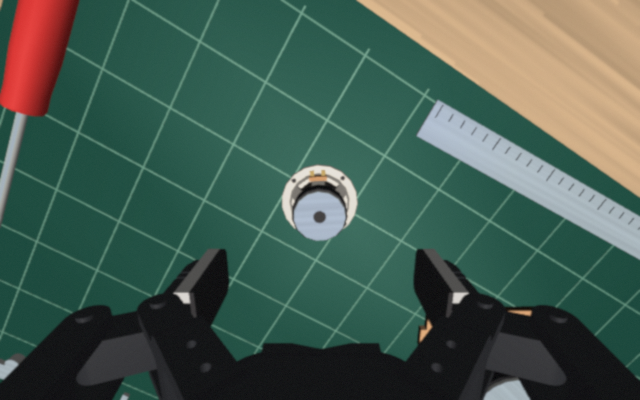

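```bash
python3 -m inch '0 0 .02 0 0 0 0;0 0 .02 0 0 0 0;0 0 .02 0 0 0 0;0 0 .014 0 0 0 0;0 0 .007 0 0 0 0;0 0 .003 0 0 0 0;0 0 0 0 0 0 0;0 0 0 0 0 0 0'; python3 go.py .4318 -.273 .012; python3 -m inch '0 0 0 0 0 0 1;0 0 0 0 0 0 1;0 0 0 0 0 0 1;0 0 0 0 0 0 1;0 0 0 0 0 0 1;0 0 0 0 0 0 1;0 0 0 0 0 0 1;0 0 0 0 0 0 1;0 0 0 0 0 0 1;0 0 0 0 0 0 1'; python3 go.py .6161 .0070 .02
```

```text
time: 15.78
tool_pos: [0.4322, -0.2727, 0.0123]
tool_rot: [0.001, 0.491, 0.871, -0.0]
contact_force: [-0.3, -0.2, 0.1]
gripper_width: 1.0
t 15.78 pos [ 0.4322 -0.2727  0.0123] delta tool [-0.0001 -0.0005  0.0003] turn [ 0.     0.001 -0.003] q6 -2.82 F [-0.3 -0.2  0.1] w 1.0
time: 16.62
tool_pos: [0.432, -0.2732, 0.0125]
tool_rot: [0.001, 0.491, 0.871, -0.0]
contact_force: [-1.3, 1.0, 6.2]
gripper_width: 0.428
t 16.62 pos [ 0.432  -0.2732  0.0125] delta tool [ 0.1444  0.3026 -0.0076] turn [ 0.     0.001 -0.004] q6 -2.82 F [-1.3  1.   6.2] w 0.428
```

```bash
python3 -m inch '0 0 -.01 0 0 0 1;0 0 -.02 0 0 0 1;0 0 -.03 0 0 0 1;0 0 -.03 0 0 0 1;.006 .012 0 0 0 0 1;.012 .025 0 0 0 0 1;.017 .036 0 0 0 0 1;.017 .036 0 0 0 0 1;.017 .036 0 0 0 0 1;.017 .036 0 0 0 0 1'; python3 -m inch '.017 .036 0 0 0 0 1;.017 .036 0 0 0 0 1;.014 .030 0 0 0 0 1;.010 .0195 0 0 0 0 1;0 0 0 0 0 0 1;0 0 .02 0 0 0 1;0 0 .02 0 0 0 1;0 0 .02 0 0 0 1;0 0 0 0 0 0 1;0 0 0 0 0 0 1';python3 go.py .6161 .0070 .02
python3 - <<'E'
from h import *
cv2.imwrite('pics/w12.png',grab_frame("wrist"))
E
python3 go.py .6161 .0070 .02
```

```text
time: 17.45
tool_pos: [0.542, -0.1037, 0.1015]
tool_rot: [-0.0, 0.491, 0.871, -0.0]
contact_force: [-0.3, -0.8, -0.0]
gripper_width: 0.423
time: 18.28
tool_pos: [0.6138, 0.0068, 0.04]
tool_rot: [-0.002, 0.491, 0.871, -0.001]
contact_force: [-0.3, -0.3, -1.7]
gripper_width: 0.427
t 18.28 pos [0.6138 0.0068 0.04  ] delta tool [-0.001   0.0021  0.02  ] turn [-0.003 -0.002 -0.004] q6 -2.22 F [-0.3 -0.3 -1.7] w 0.427
t 18.33 pos [0.6153 0.0067 0.0418] delta tool [-0.0001  0.0008  0.0218] turn [-0.001 -0.    -0.004] q6 -2.22 F [-0.5 -0.7 -1.2] w 0.423
```

View pics/w12.png

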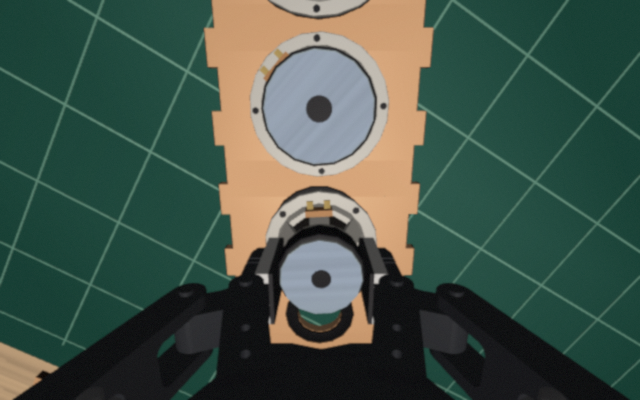

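```bash
python3 -m inch '0 0 .01 0 0 0 1;0 0 .006 0 0 0 1;0 0 .002 0 0 0 1;0 0 0 0 0 0 1;0 0 0 0 0 0 1'
python3 - <<'E'
from h import *
cv2.imwrite('pics/w13.png',grab_frame("wrist"))
E
python3 go.py .6161 .0070 .02
```

```text
time: 18.75
tool_pos: [0.6157, 0.0071, 0.0236]
tool_rot: [-0.0, 0.491, 0.871, -0.0]
contact_force: [0.2, 0.4, -1.2]
gripper_width: 0.427
t 18.8 pos [0.6159 0.0071 0.0239] delta tool [-0.0001  0.0001  0.0039] turn [ 0.     0.    -0.004] q6 -2.22 F [ 1.1  0.6 -1.6] w 0.424
```

View pics/w13.png

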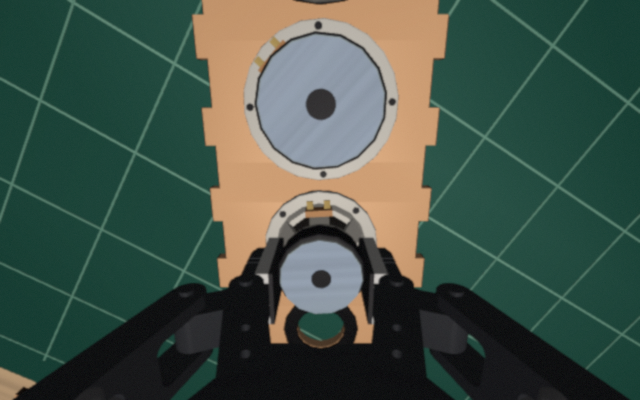

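```bash
python3 -c "
from h import *
ci=camera_info('wrist')
Y=np.array([.854,.521,0]);X=np.array([-.521,.854,0])
print('gap',(onz(ci,320.5,191.2,.0184)-onz(ci,320.5,178.8,.014))@Y)
for v,l,r in [(150,206,435),(205,214,429),(75,197,445)]: print(((onz(ci,l,v,.009)+onz(ci,r,v,.009))/2)@X)
print(((onz(ci,266,230,.0185)+onz(ci,376,230,.0185))/2)@X, ((onz(ci,244.5,102,.015)+onz(ci,397.5,102,.015))/2)@X)"; python3 -m inch '0 0 .002 0 0 0 1;0 0 .001 0 0 0 1;0 0 .0005 0 0 0 1;0 0 0 0 0 0 1'
```

```text
gap 0.005152752359311717
-0.3143549828541143
-0.31395258123862435
-0.313974321361287
-0.3142352392807747 -0.31400546402490254
time: 19.13
tool_pos: [0.6159, 0.0071, 0.0205]
tool_rot: [0.0, 0.491, 0.871, 0.0]
contact_force: [-1.0, 0.3, 1.6]
gripper_width: 0.43
```

```bash
python3 -m inch '0 0 .0004 0 0 0 1;0 0 0 0 0 0 1';python3 -m inch '0 0 0 0 0 0 .5;0 0 0 0 0 0 0;0 0 0 0 0 0 0;0 0 0 0 0 0 0;0 0 0 0 0 0 0;0 0 0 0 0 0 0';python3 go.py .5885 .3279 .10;python3 -m inch '0 0 -.02 0 0 0 0;0 0 -.03 0 0 0 0;0 0 -.03 0 0 0 0;0 0 0 0 0 0 0;0 0 0 0 0 0 0'
python3 - <<'E'
from h import *
cv2.imwrite('pics/w14.png',grab_frame("wrist"))
E
python3 go.py .5885 .3279 .10
```

```text
time: 19.3
tool_pos: [0.6159, 0.0071, 0.0205]
tool_rot: [0.0, 0.491, 0.871, -0.0]
contact_force: [-3.8, -0.5, 5.0]
gripper_width: 0.427
time: 19.8
tool_pos: [0.6157, 0.0071, 0.0196]
tool_rot: [-0.0, 0.491, 0.871, -0.0]
contact_force: [-0.1, -0.1, 0.0]
gripper_width: 1.001
t 19.8 pos [0.6157 0.0071 0.0196] delta tool [ 0.2885  0.1428 -0.0804] turn [-0.    -0.    -0.004] q6 -2.22 F [-0.1 -0.1  0. ] w 1.001
time: 20.22
tool_pos: [0.6177, 0.0069, 0.1027]
tool_rot: [0.003, 0.491, 0.871, 0.001]
contact_force: [-0.1, 0.1, -0.1]
gripper_width: 1.004
t 20.27 pos [0.6161 0.0071 0.1004] delta tool [0.2888 0.1425 0.0003] turn [ 0.001  0.001 -0.004] q6 -2.22 F [-0.8 -0.  -0.8] w 1.002
```

View pics/w14.png

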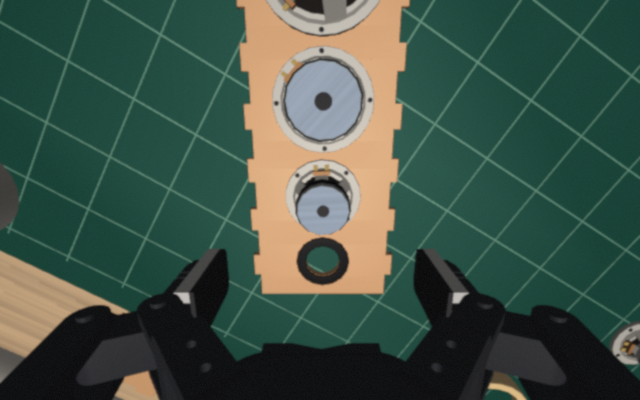

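```bash
python3 -m inch '.014 .007 0 0 0 0 0;.03 .015 0 0 0 0 0;.036 .018 0 0 0 0 0;.036 .018 0 0 0 0 0;.036 .018 0 0 0 0 0;.036 .018 0 0 0 0 0;.036 .018 0 0 0 0 0;.036 .018 0 0 0 0 0;.0285 .013 0 0 0 0 0;0 0 0 0 0 0 0'
python3 -m inch '0 0 .01 0 0 0 0;0 0 0 0 0 0 0;0 0 0 0 0 0 0'
python3 - <<'E'
from h import *
cv2.imwrite('pics/w15.png',grab_frame("wrist"))
E
python3 pl.py pics/w15.png .035 318 220;python3 go.py .5885 .3279 .009
```

```text
time: 21.1
tool_pos: [0.586, 0.3329, 0.0972]
tool_rot: [-0.002, 0.489, 0.872, -0.001]
contact_force: [-0.1, -0.5, 0.4]
gripper_width: 1.001
time: 21.35
tool_pos: [0.5875, 0.3261, 0.0869]
tool_rot: [-0.001, 0.492, 0.871, -0.002]
contact_force: [0.4, 0.2, 0.3]
gripper_width: 1.001
(array([0.58733325, 0.32926785, 0.035     ]), array([324.7, 219.9]), array([36.5, 45. ]))
t 21.4 pos [0.5881 0.3261 0.0879] delta tool [0.0013 0.0015 0.0789] turn [-0.003 -0.    -0.006] q6 -1.72 F [0.7 0.4 0.7] w 1.002
```

View pics/w15.png

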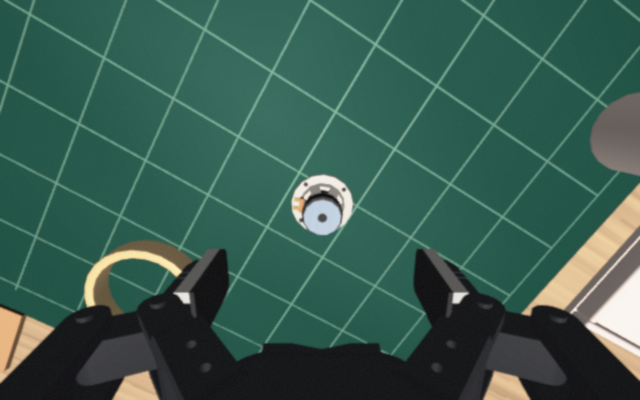

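```bash
python3 -m inch '0 0 .02 0 0 0 0;0 0 .02 0 0 0 0;0 0 .02 0 0 0 0;0 0 .012 0 0 0 0;0 0 .006 0 0 0 0;0 0 .0025 0 0 0 0;0 0 0 0 0 0 0;0 0 0 0 0 0 0'; python3 go.py .5885 .3279 .009; python3 -m inch '0 0 0 0 0 0 1;0 0 0 0 0 0 1;0 0 0 0 0 0 1;0 0 0 0 0 0 1;0 0 0 0 0 0 1;0 0 0 0 0 0 1;0 0 0 0 0 0 1;0 0 0 0 0 0 1;0 0 0 0 0 0 1;0 0 0 0 0 0 1'; python3 -m inch '0 0 0 0 0 0 1;0 0 0 0 0 0 1'; python3 go.py .6645 .0366 .017
```

```text
time: 22.07
tool_pos: [0.5896, 0.3281, 0.0105]
tool_rot: [0.001, 0.491, 0.871, 0.001]
contact_force: [-0.2, -0.1, 0.3]
gripper_width: 0.998
t 22.07 pos [0.5896 0.3281 0.0105] delta tool [ 0.0004 -0.0011  0.0015] turn [ 0.002  0.    -0.004] q6 -1.72 F [-0.2 -0.1  0.3] w 0.998
time: 22.9
tool_pos: [0.5891, 0.3282, 0.0098]
tool_rot: [0.0, 0.491, 0.871, 0.0]
contact_force: [-0.1, -0.3, 4.4]
gripper_width: 0.311
time: 23.07
tool_pos: [0.5891, 0.3282, 0.0098]
tool_rot: [0.0, 0.491, 0.871, 0.0]
contact_force: [-0.1, 0.2, 5.6]
gripper_width: 0.313
t 23.07 pos [0.5891 0.3282 0.0098] delta tool [-0.2885 -0.0864 -0.0073] turn [ 0.001  0.    -0.004] q6 -1.72 F [-0.1  0.2  5.6] w 0.313
```

```bash
python3 -m inch '0 0 -.01 0 0 0 1;0 0 -.02 0 0 0 1;0 0 -.03 0 0 0 1;0 0 -.02 0 0 0 1;-.012 -.004 0 0 0 0 1;-.025 -.0075 0 0 0 0 1;-.036 -.0107 0 0 0 0 1;-.036 -.0107 0 0 0 0 1;-.036 -.0107 0 0 0 0 1;-.036 -.0107 0 0 0 0 1'; python3 -m inch '-.036 -.0107 0 0 0 0 1;-.036 -.0107 0 0 0 0 1;-.024 -.0073 0 0 0 0 1;-.0115 -.0035 0 0 0 0 1;0 0 0 0 0 0 1;0 0 .02 0 0 0 1;0 0 .02 0 0 0 1;0 0 .018 0 0 0 1;0 0 0 0 0 0 1;0 0 0 0 0 0 1';python3 -m inch '0 0 .012 0 0 0 1;0 0 .004 0 0 0 1;0 0 0 0 0 0 1;0 0 0 0 0 0 1'
python3 - <<'E'
from h import *
cv2.imwrite('pics/w16.png',grab_frame("wrist"))
E
python3 go.py .6645 .0366 .018
```

```text
time: 23.9
tool_pos: [0.6348, 0.1427, 0.0874]
tool_rot: [-0.001, 0.491, 0.871, -0.001]
contact_force: [0.8, 1.0, -1.8]
gripper_width: 0.308
time: 24.73
tool_pos: [0.6621, 0.0379, 0.0292]
tool_rot: [-0.002, 0.49, 0.871, -0.001]
contact_force: [0.0, -0.2, -0.3]
gripper_width: 0.312
time: 25.07
tool_pos: [0.6655, 0.037, 0.0178]
tool_rot: [0.001, 0.491, 0.871, 0.001]
contact_force: [-1.7, 0.8, 5.8]
gripper_width: 0.311
t 25.12 pos [0.6655 0.037  0.0177] delta tool [ 0.0002 -0.0011 -0.0003] turn [ 0.003  0.001 -0.003] q6 -2.17 F [-2.7  2.5  5.3] w 0.309
```

View pics/w16.png

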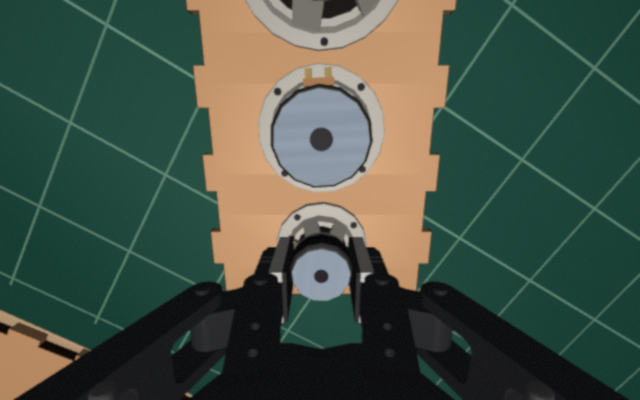

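It's already touching down gently (about 6 N). Checking its gap to the midrange, nominally 5 mm.

```bash
python3 -c "
from h import *
ci=camera_info('wrist')
Y=np.array([.854,.521,0]);X=np.array([-.521,.854,0])
print('gap',(onz(ci,321,203,.0145)-onz(ci,321,191,.014))@Y)
for v,l,r in [(130,208,438),(175,204,437),(245,213,429)]: print(((onz(ci,l,v,.009)+onz(ci,r,v,.009))/2)@X)
print(((onz(ci,279,230,.0145)+onz(ci,364,230,.0145))/2)@X, ((onz(ci,258.5,130,.015)+onz(ci,384,130,.015))/2)@X)"; python3 go.py .6645 .0366 .018
```

```text
gap 0.005881194267212259
-0.31344777712722277
-0.3147081904028719
-0.3145887039248909
-0.3142646585432267 -0.31424005389949994
t 25.12 pos [0.6655 0.037  0.0177] delta tool [ 0.0002 -0.0011 -0.0003] turn [ 0.003  0.001 -0.003] q6 -2.17 F [-2.7  2.5  5.3] w 0.309
```

```bash
python3 -m inch '0 0 -.002 0 0 0 1;0 -.001 -.001 0 0 0 1;0 0 0 0 0 0 1;0 0 0 0 0 0 1';python3 go.py .6645 .0366 .018; python3 -m inch '0 0 .001 0 0 0 1;0 0 .001 0 0 0 1;0 0 0 0 0 0 1';python3 go.py .6645 .0366 .018
```

```text
time: 25.45
tool_pos: [0.6631, 0.0358, 0.0182]
tool_rot: [0.0, 0.491, 0.871, -0.0]
contact_force: [-0.4, 0.0, -1.0]
gripper_width: 0.313
t 25.45 pos [0.6631 0.0358 0.0182] delta tool [-0.      0.0016  0.0002] turn [ 0.     0.    -0.004] q6 -2.17 F [-0.4  0.  -1. ] w 0.313
time: 25.7
tool_pos: [0.6632, 0.0358, 0.0178]
tool_rot: [-0.0, 0.491, 0.871, -0.0]
contact_force: [-4.6, 0.3, 8.9]
gripper_width: 0.31
t 25.7 pos [0.6632 0.0358 0.0178] delta tool [ 0.      0.0015 -0.0002] turn [-0.001 -0.    -0.004] q6 -2.17 F [-4.6  0.3  8.9] w 0.31
```

```bash
python3 -m inch '0 0 -.0025 0 0 0 1;0 .0013 0 0 0 0 1;0 0 0 0 0 0 1;0 0 0 0 0 0 1;0 0 0 0 0 0 1';python3 go.py .6645 .0366 .018; python3 -m inch '0 0 .001 0 0 0 1;0 0 .0008 0 0 0 1;0 0 0 0 0 0 1';python3 go.py .6645 .0366 .018
```

```text
time: 26.12
tool_pos: [0.664, 0.0365, 0.0182]
tool_rot: [-0.0, 0.491, 0.871, -0.0]
contact_force: [-1.2, -0.5, 0.3]
gripper_width: 0.31
t 26.12 pos [0.664  0.0365 0.0182] delta tool [-0.0002  0.0005  0.0002] turn [-0.001 -0.    -0.004] q6 -2.17 F [-1.2 -0.5  0.3] w 0.31
time: 26.37
tool_pos: [0.6643, 0.0365, 0.0178]
tool_rot: [-0.0, 0.491, 0.871, -0.0]
contact_force: [-4.1, -0.0, 6.0]
gripper_width: 0.309
t 26.37 pos [0.6643 0.0365 0.0178] delta tool [-0.      0.0002 -0.0002] turn [-0.001 -0.    -0.004] q6 -2.17 F [-4.1 -0.   6. ] w 0.309
```

Centred and seated. Now I'll release, lift and withdraw for a final check with all cameras.

```bash
python3 -m inch '0 0 0 0 0 0 .6;0 0 0 0 0 0 .3;0 0 0 0 0 0 0;0 0 0 0 0 0 0;0 0 0 0 0 0 0;0 0 0 0 0 0 0;0 0 0 0 0 0 0';python3 -m inch '0 0 -.02 0 0 0 0;0 0 -.03 0 0 0 0;0 0 -.04 0 0 0 0;0 0 -.04 0 0 0 0;0 -.03 -.02 0 0 0 0;0 -.03 -.02 0 0 0 0;0 -.02 0 0 0 0 0;0 0 0 0 0 0 0;0 0 0 0 0 0 0'
python3 - <<'E'
from h import *
ci=camera_info("wrist");im=grab_frame("wrist");cv2.imwrite('pics/w17.png',im);np.savez('w17.npz',o=ci['origin'],r=ci['rotation'])
E
python3 -m inch '.038 0 0 0 0 0 0;.038 0 0 0 0 0 0;.038 0 0 0 0 0 0;.038 0 0 0 0 0 0;.038 0 0 0 0 0 0;.038 0 0 0 0 0 0;.038 0 0 0 0 0 0;.03 0 0 0 0 0 0;0 0 0 0 0 0 0;0 0 0 0 0 0 0'
python3 - <<'E'
from h import *
t=grab_frame("top");cv2.imwrite('pics/t17.png',t);s=grab_frame("scene")
cv2.imwrite('pics/t17z.png',cv2.resize(t[130:275,255:385],(520,580),interpolation=cv2.INTER_CUBIC));cv2.imwrite('pics/s17.png',s)
E
```

```text
time: 26.95
tool_pos: [0.6643, 0.0365, 0.0168]
tool_rot: [-0.0, 0.491, 0.871, -0.0]
contact_force: [0.5, -0.7, 0.0]
gripper_width: 1.003
time: 27.7
tool_pos: [0.5956, -0.0053, 0.1873]
tool_rot: [0.0, 0.492, 0.871, 0.0]
contact_force: [-0.8, 0.1, -0.5]
gripper_width: 0.999
time: 28.58
tool_pos: [0.4419, 0.2499, 0.1861]
tool_rot: [-0.0, 0.489, 0.872, -0.001]
contact_force: [-0.1, -0.3, 0.2]
gripper_width: 0.999
```

View pics/t17z.png

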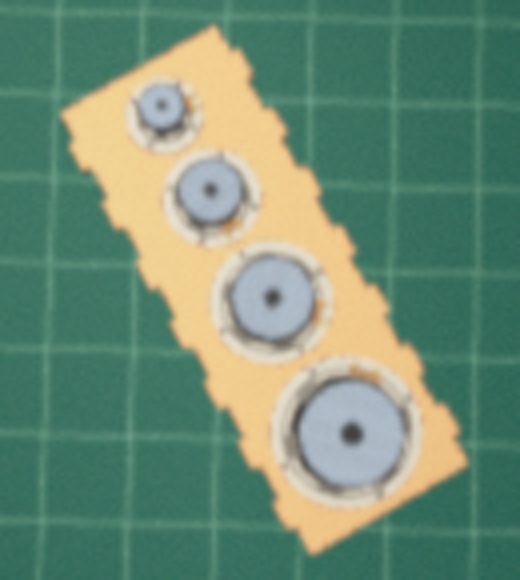

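View pics/w17.png

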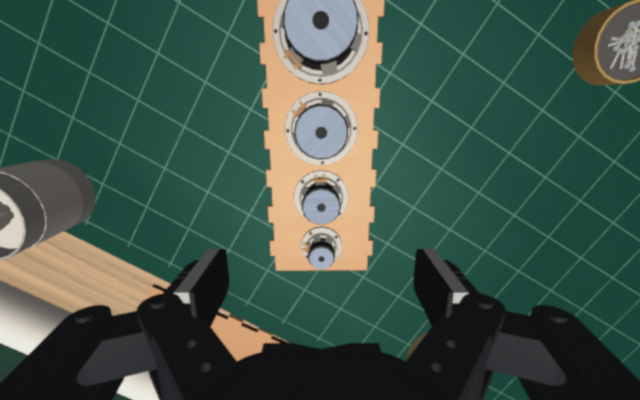

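View pics/s17.png

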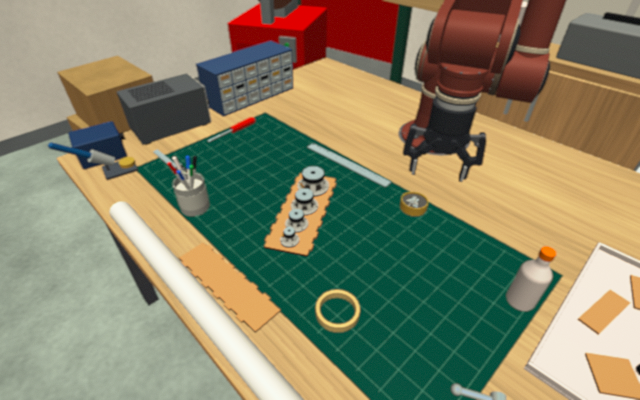

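Each driver is on its own cutout with no gasket showing, and the pot is standing. A last check measures the centring in the top view.

Run:
```python
from h import *
im=cv2.imread('pics/t17.png');ci=camera_info("top")
b,g,r=[im[...,i].astype(int) for i in range(3)]
H=[(.4835,-.0735,46,44),(.5562,-.0293,41,36),(.6161,.007,36,29),(.6645,.0366,32,23)]
S=cv2.resize(im,None,fx=4,fy=4,interpolation=cv2.INTER_CUBIC).astype(int)
pm=((S[...,0]>S[...,2]+12)&(S[...,0]>130)).astype(np.uint8)
fm=(S[...,0]>155).astype(np.uint8)   # plate+flange: high blue; panel low blue
for x,y,h,rf in H:
    res=[]
    for m,z in((pm,.011+h/1000),(fm,.0145)):
        p=proj(ci,[x,y,z]);k=np.zeros_like(m);cv2.circle(k,tuple(int(v) for v in (p*4+1.5)),int(4*(rf*.46+3)),1,-1)
        n,l,s,c=cv2.connectedComponentsWithStats(m*k);i=1+np.argmax(s[1:,4])
        cn=max(cv2.findContours((l==i).astype(np.uint8),0,cv2.CHAIN_APPROX_NONE)[0],key=len)
        c0,rad=cv2.minEnclosingCircle(cn); uv=(np.array(c0)+.5)/4-.5
        res.append((((onz(ci,*uv,z)[:2]-[x,y])*1000).round(1),round(rad/4,1)))
    print(res)
```

```text
[(array([-0.8, -0.1]), 13.1), (array([-0.8, -0.1]), 19.7)]
[(array([-0.4,  0.5]), 10.0), (array([0. , 0.4]), 16.2)]
[(array([-1. ,  0.1]), 7.6), (array([-0.2,  0.5]), 13.2)]
[(array([-1.6, -0.6]), 5.3), (array([-0.4,  0.1]), 10.6)]
```

```bash
python3 -c "
from plant import *
s=state();print(s['time'],s['contact_force'].round(1));print(job_done())"
```

```text
28.6833 [ 1.   0.  -0.7]
the job is handed in; nothing more can be done
None
```

All four drivers are on their cutouts in order of size: woofer, midbass, midrange, then tweeter. Each is face down, and each was lowered until the wrist force showed contact before I let go. I handed the job in at 28.7 s with the arm withdrawn and touching nothing.

- **Centring:** in the last top view, the flange centres were within about 0.8 mm of the hole centres, and no gasket was visible around any driver. The magnet plates, which are harder to see at that angle, agreed to about 1 mm. The tweeter's read 1.7 mm off, while its flange read 0.4 mm.
- **Gaps:** while the drivers were being placed, the wrist camera gave gaps between flanges of 6.6, 5.2 and 5.9 mm; each should be 5 mm. I moved the midbass and the tweeter slightly because of this. The first figure disagrees with the top view by about 1 mm, which is within the 2 mm calibration.
- **Tweeter:** on the first lowering it touched down sooner than I meant, at about 6 N. While still gripping it, I eased it off and re-seated it twice until it was centred.
- **Pen pot:** it was still standing in the final scene view.

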